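# Open a rearing box onto its lid stop and load a feeding cartridge

## Task

Swing the rearing box's lid open until it presses the rubber tip of its spring stop in by a few millimetres, without forcing the stop, and let it go resting there. Then stand the feeding cartridge upright in the round holder inside the box, lowering it rather than dropping it, and leave the lid resting on its stop and everything else on the table where it is.

Things in the scene. Friction and masses are not known exactly. Their poses are not given: they have to be found in the camera images.
- box: clear plastic rearing box, fixed to the table, 160 (x) x 228 (y) x 112 mm high, walls and floor 5 mm thick, open on top under its hinged lid. Origin: centre of its underside. Its x axis points level from the front (lid handle side) to the back (hinge side), z up.
- lid_hinge (a point): middle of the lid's hinge line, on the top of the box's back wall: 80 mm along the box's x from its origin and 112 mm up. The hinge line runs along the box's y axis.
- lid (a joint): hinge angle in rad of the white lid, a flat panel 161 mm long from hinge line to front edge, 232 mm wide, 6 mm thick, about 0.2 kg: 0 is shut, pi/2 upright; it grows as the handle goes up and over to the back. The hinge is stiff (about 0.4 N m of friction): the lid stays wherever it is let go.
- lid_handle (a point): middle of the lid handle's straight round bar: 12 mm thick, 100 mm long along the box's y axis, held by a post at each end; 150 mm from the hinge line along the panel and 46 mm above the panel's underside (40 mm above its top face, so 34 mm free under the bar). It moves with the lid.
- stop: the lid's stop behind the box: a dark steel post carrying a level rod along the box's x axis with a black rubber-tipped spring buffer (tip ball 18 mm across) that faces the lid. The buffer gives 1.5 N per mm over 7 mm of travel, then it is rigid; more than 14 N on it knocks it out of setting. Origin: that of the box (not on the post).
- stop_clamp (a point): aluminium clamp block at the top of the stop's post, on the rod's axis: 85 mm behind the hinge line, 100 mm above it and 92 mm to the box's +y side. The rod is clamped at a different length every time, so the lid meets the tip at a hinge angle anywhere from about 1.4 to 2.0 rad; where is not reported.
- cartridge_center (a point): centre, half-way up, of the feeding cartridge: a white plastic cylinder with a thin grey band above the middle, 28 mm across and 100 mm tall, about 0.07 kg, standing loose on the table left or right of the box. Its z axis is its long axis.
- holder_in (a point): centre of the inner floor of the round grey cup that holds the cartridge, fixed inside the box 20 mm in front of its middle: 44 mm across outside at the rim, walls 3 mm, 35 mm tall; the inner floor is about 10 mm above the table, so the standing cartridge ends just below the box's rim. z up.
- jar: amber glass jar with a white cap, 54 mm across, 75 mm tall, bystander; origin under its centre
- can_a: spray can, bare metal, 52 mm across, 170 mm tall, bystander; origin under its centre
- can_b: spray can, grey, 52 mm across, 150 mm tall, bystander; origin under its centre
- can_c: spray can, white, 52 mm across, 160 mm tall, bystander; origin under its centre
- pot: empty white plastic cup, 80 mm across, 60 mm tall, bystander; origin under its centre
- tray: shallow white tray, 110 x 160 x 30 mm, bystander; origin under its centre
Not all that is in view belongs to the job. Of the things shaped like the part that bears cartridge_center, the white one is meant.

How it is judged:
On the way, in this order (a step that is already met when the one before it is completed fails the run):
1. the lid is pressed against the buffer of its stop with at least 2 N (contact force between lid and stop above 2 N), for 0.3 s.
2. the cartridge stands in its holder (horizontal distance between cartridge_center and holder_in below 0.009 m and angle between cartridge_center's own z axis and vertical below 0.15 rad and z of cartridge_center in the frame of holder_in below 0.056 m), for 0.2 s.
At the end, for the whole second after the job is handed in: The lid rests against the buffer of its stop (over 0.15 N of contact, opened past 1.3 rad), and the cartridge stands at rest in the holder: within 9 mm of its axis, within 0.15 rad of upright, its centre less than 56 mm above the holder's inner floor (all of step 2 and contact force between lid and stop above 0.15 N and value of joint lid above 1.3 rad and linear speed of cartridge below 0.02 m/s); the robot touches nothing.
It fails at once if the stop is loaded with more than 14 N (contact force between stop and anything else above 14 N).
It fails at once if the cartridge is dropped into the holder (falls faster than 0.6 m/s there) (horizontal distance between cartridge_center and holder_in below 0.02 m and linear speed of cartridge above 0.6 m/s and z of cartridge_center in the frame of holder_in below 0.12 m).
It fails at once if a jar, can, cup or tray is pushed more than 30 mm or tipped over (distance of any of jar, can_a, can_b, can_c, pot, tray from where it was at the start of the episode above 0.03 m or angle between any of jar, can_a, can_b, can_c, pot, tray's own z axis and vertical above 0.5 rad).
It also fails if it takes over 72 s, if anything falls off the work surface, if the arm or the gripper's body presses on something with over 40 N, if the wrist force passes 120 N, or if a joint passes its speed limit or range.

## Robot

A 6-joint arm with a two-finger parallel gripper is mounted at the origin on the work surface. World frame = base frame: x ahead of the robot, y to its left, z up, the work surface at z = 0. Lengths are in m, angles in rad, forces in N, time in s.
With the tool pointing down it reaches from about 0.275 to 1 m from the base axis. Payload 8.4 kg.
Tool frame: the origin (TCP) lies at the very end of the fingers, on their centre line; the grasp point (between the pads) lies 19 mm behind it; z points along the fingers, y is the line along which they close (so a half turn about z gives the same grasp; the last joint's range is limited). The gripper opens to 85 mm and grips with 20 to 120 N. Pads are 22 mm wide; open, the fingers measure 114 mm over their backs; the gripper's body (76 mm by 85 mm) begins 54 mm behind the grasp point. The pads swing forward as they close: fully open they stand 13 mm farther back than shut.
Start: joints at [-1.122, 0.353, 1.633, -0, 1.155, -0.002], TCP at [0.272, -0.563, 0.231] pointing down, gripper open.
Joint ranges: [-2.63, 2.63], [-0.92, 2.1], [0.06, 2.66], [-1.3, 4.44], [0, 2.69], [-3.02, 3.02]. Speed limits (rad/s): [2.22, 2.22, 2.79, 3.14, 3.14, 3.14].

## Interface

Orientations are given as a rotation vector (axis times angle).
In Python, from cell import * gives the robot as it stands. The module is installed in compiled form; this text tells all that it offers.
- The arm moves only by the tool carry_out, never from a script. Its argument "steps" is a list of rows, each an object with "dp": the shift along the tool's x, y, z in mm, a list of three; "rotation": the turn, a rotation vector about the tool's x, y, z in rad, a list of three; "hand": the gripper's target within -1 to 1 (shut at 1, half-way at 0, fully open at -1). A call has 1 to 20 rows; each row is the pose to reach, as a shift and turn from the pose commanded when the call began, along the tool's axes at that moment; what a row does not reach only later rows make up. A row lasts 1/8 s, in which the tool goes at most 62.5 mm and 10.7 degrees, less where a joint would pass 70% of its speed; a pose out of reach is approached as far as the arm can. A call with a gripper value outside its range is refused whole. The fingers move at their own pace and stop on an object; the grip force is fixed at half the most. Time passes only in rows, so rows that repeat a pose let the fingers close. It gives the time, the measured TCP pose, the force, the opening and the grip force at its end, in the units of the state.
- get_obs(): the state, without advancing time (a new reading comes with each control period).
- read_camera(name): name is "side" or "top" or "wrist"; returns a dict with "image" (400x640x3 uint8, red, green, blue), "z_map" (400x640 float32, m along the optical axis (not along the pixel's ray), 0 where there is no reading), "fx", "fy", "cx", "cy" (pixels), "cam_to_world" (4x4, takes a point from camera to world coordinates). Camera axes: x right, y down, z forward; pixel columns grow to the right and rows downward; lengths in m; the calibration is good to about 2 mm. A picture is of the moment at which its call begins.
- job_done(): hands the job in; it is judged then, once.
The state is a dict: "time": time; "joint_pos": joint angles; "joint_vel": joint speeds; "joint_torque": joint torques, N m; "tcp_pos": TCP position; "orientation": TCP orientation; "force": force on the tool from outside, world axes, zero at the start; "torque": the same for the moment, N m; "opening": finger opening in m; "gripper_force": force on a finger pad.
Only numpy, scipy, OpenCV 4.12 (cv2) and the standard library are available. Lean on these libraries where they do the work, as an engineer would, in place of code of your own. Each camera call takes 0.05 s, during which the arm holds its last target. There are 200 camera calls.

## Working session

There is one attempt and no reset: what is moved stays moved. The work goes in short steps, Python scripts to look and compute and a tool call to move; the robot and the scene stay as the last step left them, time stands still between calls to the robot, and variables do not carry over. Pictures are saved under pics/ and viewed, at most 10 in all, crops included, and the job is handed in when it is done.

Besides the shell and the picture viewer there is one more tool, called after ">>>" as name([rows], argument=value, ...), one row to a line, values as JSON. carry_out: Moves the arm, as the interface text tells. Its arguments: {"type":"object","properties":{"steps":{"type":"array","items":{"type":"object","properties":{"dp":{"type":"array","items":{"type":"number"}},"rotation":{"type":"array","items":{"type":"number"}},"hand":{"type":"number"}}}}},"required":["steps"]}

```bash
mkdir -p pics
cat > h.py <<'E'
from cell import *
import numpy as np, cv2
from scipy.spatial.transform import Rotation as R
def snap(n,save=None):
    c=read_camera(n)
    if save: cv2.imwrite('pics/'+save,c['image'][:,:,::-1])
    return c
def pts(c):
    z=c['z_map'];v,u=np.mgrid[0:z.shape[0],0:z.shape[1]]
    P=np.stack([(u-c['cx'])/c['fx']*z,(v-c['cy'])/c['fy']*z,z],-1)
    T=c['cam_to_world'];W=P@T[:3,:3].T+T[:3,3];W[z<=0]=np.nan
    return W
E
python3 - <<'E'
from h import *
for n in ('top','side'):
    c=snap(n,n+'0.png');np.savez(n+'0.npz',**c)
    print(n,c['fx'],c['cam_to_world'].round(3).tolist())
o=get_obs();print(o['orientation'],o['time'],o['force'],o['opening'])
E
```

```text
top 507.91546398846975 [[0.034, -0.979, 0.201, 0.204], [-0.999, -0.032, 0.009, 0.013], [-0.003, -0.201, -0.98, 1.664], [0.0, 0.0, 0.0, 1.0]]
side 403.6951373367394 [[-0.464, -0.558, 0.687, -0.38], [-0.886, 0.283, -0.369, 0.515], [0.011, -0.78, -0.626, 0.979], [0.0, 0.0, 0.0, 1.0]]
[-3.06099757e+00 -7.01895990e-01  4.22186333e-04] 0.1 [0.20888894 0.35155487 0.32533001] 0.08527727951661868
```

View pics/top0.png

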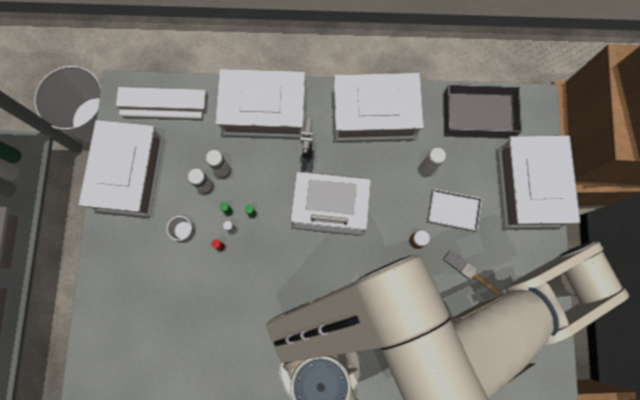

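View pics/side0.png

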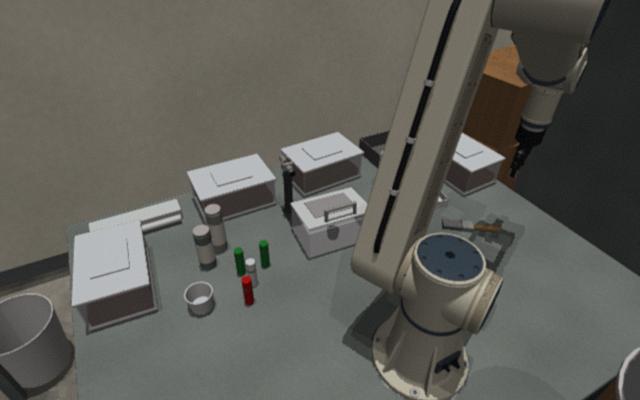

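The top view shows the box lid at (331,202), its handle at (329,219), the stop at (307,140) and the white cartridge at (228,227) among the green and red ones. The cans are at (200,180), (216,162) and (434,162), the pot at (180,229). The side view agrees.

Run:
```python
from h import *
c=dict(np.load('top0.npz'));W=pts(c)
im=c['image']
def reg(u0,u1,v0,v1,z0,z1):
    m=np.zeros(im.shape[:2],bool);m[v0:v1,u0:u1]=1
    return m&(W[...,2]>z0)&(W[...,2]<z1)
m=reg(285,378,165,240,.105,.13)
p=W[m];r=cv2.minAreaRect(p[:,:2].astype(np.float32)*1000);print('lid',r,p[:,2].mean(),np.median(p[:,2]))
print(cv2.boxPoints(r))
m=reg(285,378,165,240,.14,.2);p=W[m];r=cv2.minAreaRect(p[:,:2].astype(np.float32)*1000);print('handle',r,np.median(p[:,2]),len(p))
m=reg(295,320,110,180,.14,.3);p=W[m];print('stop',len(p));
q=p[np.argsort(p[:,0])][::5];print((q*1000).round().astype(int).tolist())
for n,b in dict(cart=(220,237,217,237),g1=(217,232,200,217),g2=(242,258,203,219),red=(209,226,237,253)).items():
    m=reg(*b,.085,.12);p=W[m];print(n,len(p),p.mean(0),p.min(0),p.max(0))
for n,b in dict(canL=(185,213,165,195),canU=(203,230,147,180),canR=(422,447,145,178),pot=(163,195,213,243),jar=(410,432,228,250)).items():
    m=reg(*b,.03,.2);p=W[m];h=np.nanpercentile(p[:,2],95);p=p[p[:,2]>h-.015];print(n,len(p),p.mean(0),p.min(0),p.max(0))
c=dict(np.load('side0.npz'));W=pts(c);im=c['image']
m=reg(275,300,150,175,.14,.3);p=W[m];print('stop side',len(p))
q=p[np.argsort(p[:,0])][::5];print((q*1000).round().astype(int).tolist())
```

```text
lid ((508.87841796875, -17.22222900390625), (232.28060913085938, 165.82923889160156), 85.83308410644531) 0.12328735282057922 0.12416449886408554
[[ 417.74396 -127.03076]
 [ 583.1348  -139.08029]
 [ 600.0129    92.5863 ]
 [ 434.622    104.63583]]
handle ((462.37884521484375, -13.0330810546875), (222.14984130859375, 71.59615325927734), 86.34899139404297) 0.1768851385837259 192
stop 319
[[615, 66, 218], [618, 66, 219], [621, 63, 219], [623, 75, 220], [626, 69, 221], [630, 66, 219], [634, 70, 215], [639, 61, 212], [642, 61, 210], [644, 70, 214], [645, 61, 220], [647, 64, 224], [649, 73, 216], [652, 58, 220], [654, 58, 223], [657, 74, 212], [659, 56, 217], [661, 59, 219], [663, 65, 223], [664, 50, 212], [665, 50, 227], [666, 65, 224], [666, 62, 222], [667, 56, 220], [668, 62, 226], [669, 79, 231], [669, 68, 231], [671, 53, 229], [671, 62, 226], [672, 59, 225], [673, 54, 174], [674, 62, 228], [674, 62, 236], [675, 77, 233], [676, 50, 232], [677, 47, 230], [678, 59, 244], [679, 77, 230], [680, 56, 229], [681, 47, 225], [683, 74, 225], [684, 53, 234], [686, 68, 226], [688, 45, 224], [688, 71
[... 1347 characters left out ...]
op side 211
[[616, 66, 213], [619, 68, 216], [620, 75, 217], [628, 68, 218], [639, 70, 212], [641, 73, 212], [642, 68, 214], [645, 67, 220], [650, 72, 214], [652, 71, 216], [658, 72, 217], [663, 55, 213], [664, 55, 217], [664, 62, 222], [665, 58, 217], [665, 80, 219], [666, 76, 218], [666, 61, 225], [667, 76, 209], [667, 71, 228], [668, 79, 205], [669, 67, 225], [670, 68, 192], [671, 64, 182], [672, 65, 239], [672, 56, 179], [673, 64, 246], [674, 83, 223], [675, 63, 241], [676, 67, 229], [677, 67, 232], [679, 55, 228], [680, 51, 226], [680, 65, 242], [687, 82, 211], [697, 62, 220], [707, 65, 219], [711, 59, 219], [717, 64, 220], [724, 54, 218], [727, 68, 204], [732, 62, 215], [738, 63, 217]]
```

```bash
cat >> h.py <<'E'
def go(target,Rt=None):
    """mm shift and rotvec in tool axes from now to world target"""
    o=get_obs();R0=R.from_rotvec(o['orientation'])
    d=R0.inv().apply(np.array(target)-o['tcp_pos'])*1000
    rv=(R0.inv()*Rt).as_rotvec() if Rt is not None else np.zeros(3)
    print('dp',d.round(1),'rot',rv.round(3))
def down(yaw_y):  # tool down, closing axis at world angle yaw_y
    y=np.array([np.cos(yaw_y),np.sin(yaw_y),0]);z=np.array([0,0,-1.]);x=np.cross(y,z)
    return R.from_matrix(np.stack([x,y,z],1))
E
python3 - <<'E'
from h import *
c=dict(np.load('top0.npz'));W=pts(c)
m=np.zeros(W.shape[:2],bool);m[205:232,300:358]=1
m&=(W[...,2]>.142)&(W[...,2]<.185)&(W[...,0]<.47)
p=W[m];p=p[abs(p[:,1]+.012)<.06];print(len(p),p.mean(0),p.min(0),p.max(0),np.polyfit(p[:,1],p[:,0],1))
go([.42,-.012,.27],down(-.073))
E
```

```text
169 [ 0.44126398 -0.01106255  0.17428786] [ 0.42820213 -0.0673226   0.14246179] [0.45062161 0.04288393 0.18459602] [0.06145223 0.4419438 ]
dp [ 372.8 -430.8  -38.8] rot [-1.000e-03 -1.000e-03 -1.047e+00]
```

>>> carry_out([
  {"dp":[50,-56,-39],"rotation":[0,0,-0.15],"hand":-1},
  {"dp":[90,-104,-39],"rotation":[0,0,-0.3],"hand":-1},
  {"dp":[130,-150,-39],"rotation":[0,0,-0.45],"hand":-1},
  {"dp":[170,-197,-39],"rotation":[0,0,-0.6],"hand":-1},
  {"dp":[210,-243,-39],"rotation":[0,0,-0.75],"hand":-1},
  {"dp":[250,-289,-39],"rotation":[0,0,-0.9],"hand":-1},
  {"dp":[290,-335,-39],"rotation":[0,0,-1.047],"hand":-1},
  {"dp":[330,-381,-39],"rotation":[0,0,-1.047],"hand":-1},
  {"dp":[373,-431,-39],"rotation":[0,0,-1.047],"hand":-1},
  {"dp":[373,-431,-39],"rotation":[0,0,-1.047],"hand":-1},
  {"dp":[373,-431,-39],"rotation":[0,0,-1.047],"hand":-1},
  {"dp":[373,-431,-39],"rotation":[0,0,-1.047],"hand":-1},
])

```text
time: 1.6
tcp_pos: [0.4199, -0.0133, 0.2701]
orientation: [-2.302, -2.138, 0.001]
force: [-0.0, 0.7, -0.0]
opening: 0.0855
gripper_force: 0.0
```

Run:
```python
from h import *
c=snap('wrist','w1.png');np.savez('w1.npz',**c);W=pts(c)
print(c['cam_to_world'].round(3).tolist())
for z0,z1 in((.105,.14),(.14,.2)):
    m=(W[...,2]>z0)&(W[...,2]<z1);p=W[m]
    if len(p): print(len(p),np.median(p,0),np.percentile(p,2,0),np.percentile(p,98,0))
o=get_obs();print(o['joint_pos'],o['tcp_pos'],o['force'])
```

```text
[[0.997, -0.07, -0.023, 0.427], [-0.074, -0.953, -0.295, 0.063], [-0.001, 0.296, -0.955, 0.413], [0.0, 0.0, 0.0, 1.0]]
49265 [0.50938963 0.01134456 0.12721879] [ 0.43094122 -0.12040424  0.11570439] [0.59198259 0.09692225 0.13419071]
2871 [ 0.44416895 -0.00416539  0.17778667] [ 0.43473899 -0.0612921   0.14684261] [0.45236776 0.04342476 0.17984694]
[-3.52289034e-02 -1.87018436e-02  1.99590026e+00 -4.22914565e-04
  1.16478133e+00  3.96031422e-02] [ 0.41994423 -0.0134326   0.27016532] [-0.18000744 -0.49130798 -0.70785892]
```

View pics/w1.png

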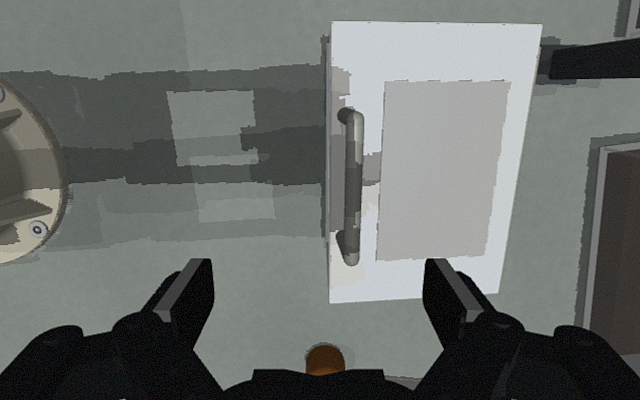

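The wrist view shows the handle bar at (353,185) over the white lid. Its measured height suggests the lid stands slightly open (about 0.07 rad), so the bar centre is at about (0.4435, -0.009, 0.170).

>>> carry_out([
  {"dp":[-5,24,20],"rotation":[0,0,0],"hand":-1},
  {"dp":[-5,24,60],"rotation":[0,0,0],"hand":-1},
  {"dp":[-5,24,95],"rotation":[0,0,0],"hand":-1},
  {"dp":[-5,24,119],"rotation":[0,0,0],"hand":-1},
  {"dp":[-5,24,119],"rotation":[0,0,0],"hand":-1},
  {"dp":[-5,24,119],"rotation":[0,0,0],"hand":-1},
  {"dp":[-5,24,119],"rotation":[0,0,0],"hand":1},
  {"dp":[-5,24,119],"rotation":[0,0,0],"hand":1},
  {"dp":[-5,24,119],"rotation":[0,0,0],"hand":1},
  {"dp":[-5,24,119],"rotation":[0,0,0],"hand":1},
  {"dp":[-5,24,119],"rotation":[0,0,0],"hand":1},
  {"dp":[-5,24,119],"rotation":[0,0,0],"hand":1},
  {"dp":[-5,24,119],"rotation":[0,0,0],"hand":1},
  {"dp":[-5,24,119],"rotation":[0,0,0],"hand":1},
])

```text
time: 3.4
tcp_pos: [0.4436, -0.0188, 0.1512]
orientation: [-2.301, -2.139, 0.0]
force: [-3.1, 0.9, 3.3]
opening: 0.0103
gripper_force: 58.4
```

Run:
```python
from h import *
c=dict(np.load('w1.npz'));W=pts(c)
u=np.array([np.cos(-.073),np.sin(-.073),0])
m=np.zeros(W.shape[:2],bool);m[90:255,390:490]=1  # panel inset region
p=W[m];p=p[(p[:,2]>.1)&(p[:,2]<.15)]
h=np.array([.589,-.023,.112]);s=(p-h)@u
print(np.polyfit(s,p[:,2],1))
m=np.zeros(W.shape[:2],bool);m[30:290,332:540]=1
p=W[m];p=p[(p[:,2]>.1)&(p[:,2]<.14)];s=(p-h)@u;t=(p-h)@np.array([.073,.997,0]);print(np.percentile(s,[.5,2,98,99.5]),np.percentile(t,[.5,99.5]),np.polyfit(s,p[:,2],1))
# arc plan (tool frame y~back, z down) from present grasp at theta0
th0=.07
f=lambda t:np.array([-150*np.cos(t)+46*np.sin(t),150*np.sin(t)+46*np.cos(t)])
for t in np.arange(.07,1.9,.1): print(round(t,2),(f(t)-f(th0)).round(0))
```

```text
[-0.10424072  0.11948707]
[-0.15732998 -0.15523823 -0.00238776  0.00139161] [-0.10233281  0.11064897] [-0.10207405  0.11867261]
0.07 [0. 0.]
0.17 [ 6. 14.]
0.27 [14. 28.]
0.37 [23. 41.]
0.47 [34. 53.]
0.57 [45. 63.]
0.67 [57. 73.]
0.77 [71. 81.]
0.87 [85. 88.]
0.97 [100.  93.]
1.07 [115.  97.]
1.17 [130. 100.]
1.27 [146. 101.]
1.37 [162. 100.]
1.47 [177.  97.]
1.57 [192.  94.]
1.67 [207.  88.]
1.77 [221.  82.]
1.87 [235.  73.]
```

>>> carry_out([
  {"dp":[0,4,-9],"rotation":[0,0,0],"hand":1},
  {"dp":[0,8,-16],"rotation":[0,0,0],"hand":1},
  {"dp":[0,12,-23],"rotation":[0,0,0],"hand":1},
  {"dp":[0,16,-30],"rotation":[0,0,0],"hand":1},
  {"dp":[0,21,-36],"rotation":[0,0,0],"hand":1},
  {"dp":[0,26,-42],"rotation":[0,0,0],"hand":1},
  {"dp":[0,32,-48],"rotation":[0,0,0],"hand":1},
  {"dp":[0,37,-53],"rotation":[0,0,0],"hand":1},
  {"dp":[0,43,-58],"rotation":[0,0,0],"hand":1},
  {"dp":[0,49,-63],"rotation":[0,0,0],"hand":1},
  {"dp":[0,55,-68],"rotation":[0,0,0],"hand":1},
])

```text
time: 4.78
tcp_pos: [0.4959, -0.0226, 0.22]
orientation: [-2.298, -2.136, 0.007]
force: [-15.7, 2.6, 11.7]
opening: 0.01
gripper_force: 58.5
```

>>> carry_out([
  {"dp":[0,7,-4],"rotation":[0,0,0],"hand":1},
  {"dp":[0,14,-8],"rotation":[0,0,0],"hand":1},
  {"dp":[0,21,-12],"rotation":[0,0,0],"hand":1},
  {"dp":[0,28,-15],"rotation":[0,0,0],"hand":1},
  {"dp":[0,35,-18],"rotation":[0,0,0],"hand":1},
  {"dp":[0,43,-20],"rotation":[0,0,0],"hand":1},
  {"dp":[0,50,-22],"rotation":[0,0,0],"hand":1},
  {"dp":[0,58,-24],"rotation":[0,0,0],"hand":1},
  {"dp":[0,58,-24],"rotation":[0,0,0],"hand":0.3},
  {"dp":[0,58,-24],"rotation":[0,0,0],"hand":0.3},
  {"dp":[0,58,-24],"rotation":[0,0,0],"hand":0.3},
  {"dp":[0,58,-24],"rotation":[0,0,0],"hand":0.3},
])

```text
time: 6.28
tcp_pos: [0.5565, -0.0271, 0.2433]
orientation: [2.301, 2.139, 0.0]
force: [-0.8, -0.0, -0.4]
opening: 0.0301
gripper_force: 0.0
```

Run:
```python
from h import *
c=snap('top','t2.png');np.savez('t2.npz',**c)
c=snap('side','s2.png');np.savez('s2.npz',**c)
a=cv2.imread('pics/t2.png')[90:260,240:400];b=cv2.imread('pics/s2.png')[100:270,220:400]
cv2.imwrite('pics/ts2.png',np.hstack([cv2.resize(a,(400,400)),cv2.resize(b,(400,400))]))
```

```text
(no output)
```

View pics/ts2.png

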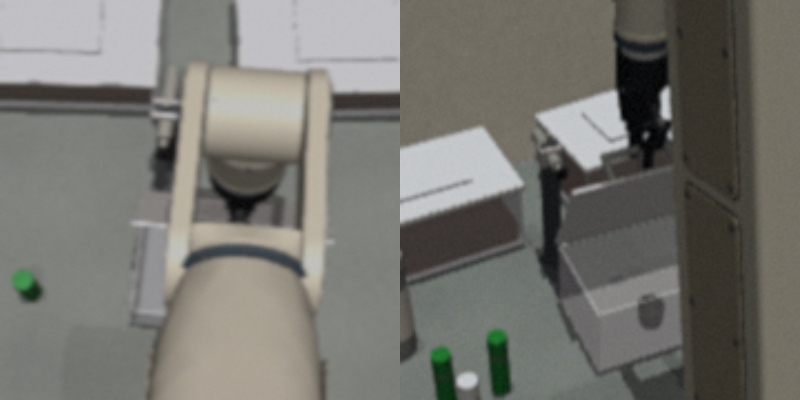

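The gripper cages the handle bar loosely at about 1.07 rad. The stop is at (160,110) in the left crop, clear of the hand. Next I push the bar back.

>>> carry_out([
  {"dp":[0,10,-2],"rotation":[0,0,0],"hand":0.3},
  {"dp":[0,20,-4],"rotation":[0,0,0],"hand":0.3},
  {"dp":[0,30,-5],"rotation":[0,0,0],"hand":0.3},
  {"dp":[0,40,-5],"rotation":[0,0,0],"hand":0.3},
  {"dp":[0,50,-5],"rotation":[0,0,0],"hand":0.3},
  {"dp":[0,60,-3],"rotation":[0,0,0],"hand":0.3},
  {"dp":[0,70,0],"rotation":[0,0,0],"hand":0.3},
  {"dp":[0,76,1],"rotation":[0,0,0],"hand":0.3},
  {"dp":[0,76,1],"rotation":[0,0,0],"hand":0.3},
])

```text
time: 7.5
tcp_pos: [0.6329, -0.0327, 0.2419]
orientation: [2.301, 2.139, 0.0]
force: [-0.8, -0.5, -0.4]
opening: 0.03
gripper_force: 0.0
```

Run:
```python
from h import *
o=get_obs();print(o['tcp_pos'],o['force'],o['torque'])
c=snap('side','s3.png');W=pts(c)
h=np.array([.589,-.023,.112]);u=np.array([.9973,-.0728,0]);w=np.array([.0728,.9973,0])
d=W-h;s=d@u;t=d@w;z=d[...,2]
m=(abs(s)<.08)&(t>.06)&(t<.114)&(z>.02)&(z<.16)&(c['image'].min(2)>90)
print(m.sum(),'lid fit s=a*z+b',np.polyfit(z[m],s[m],1))
for zz in(.03,.07,.11,.14):
  k=m&(abs(z-zz)<.012);print(zz,np.percentile(s[k],[10,50,90])*1000)
a=cv2.imread('pics/s3.png')[100:250,230:390];cv2.imwrite('pics/s3c.png',cv2.resize(a,(640,600),interpolation=2))
```

```text
[ 0.63289417 -0.0326623   0.24185471] [-0.77005789 -0.46367035 -0.43466575] [ 0.00183925 -0.02968408  0.0311021 ]
97 lid fit s=a*z+b [-0.18739086  0.04519778]
0.03 [-4.93242766 -3.94390359 -2.94047014]
0.07 [-9.03513789 -7.98216593 -5.52419353]
0.11 [-8.94904572 69.65830342 77.13074461]
0.14 [-13.37570341 -12.2972224  -10.01570842]
```

View pics/s3c.png

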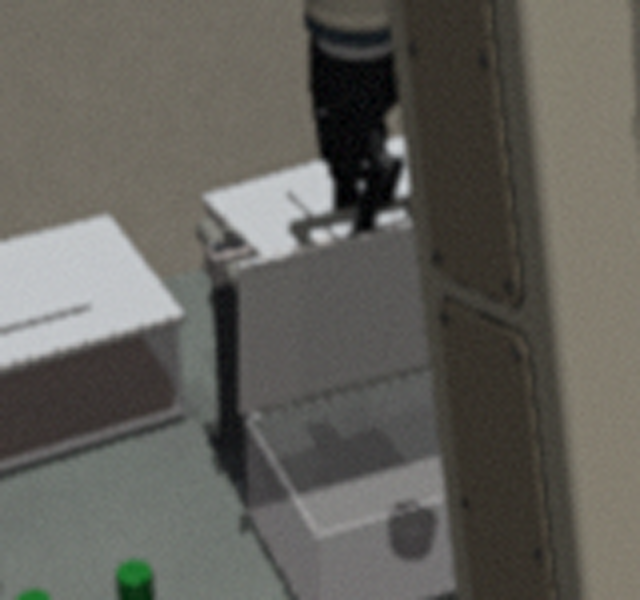

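The lid is at about 1.49 rad. Its upper corner sits just short of the buffer, near (215,235) in the crop, so the buffer should be met after roughly 28 mm more at the bar. From here I go slowly and check the force.

>>> carry_out([
  {"dp":[0,6,1],"rotation":[0,0,0],"hand":0.3},
  {"dp":[0,12,2],"rotation":[0,0,0],"hand":0.3},
  {"dp":[0,17,3],"rotation":[0,0,0],"hand":0.3},
  {"dp":[0,19,3],"rotation":[0,0,0],"hand":0.3},
  {"dp":[0,21,3],"rotation":[0,0,0],"hand":0.3},
])

```text
time: 8.18
tcp_pos: [0.6532, -0.0342, 0.2391]
orientation: [-2.301, -2.139, 0.001]
force: [-4.0, 0.2, -3.4]
opening: 0.0304
gripper_force: 1.8
```

>>> carry_out([
  {"dp":[0,1,0],"rotation":[0,0,0],"hand":0.3},
  {"dp":[0,2,0],"rotation":[0,0,0],"hand":0.3},
])

```text
time: 8.43
tcp_pos: [0.6552, -0.0343, 0.2393]
orientation: [-2.301, -2.139, 0.0]
force: [-3.4, 0.7, -2.3]
opening: 0.03
gripper_force: 1.8
```

>>> carry_out([
  {"dp":[0,1,0],"rotation":[0,0,0],"hand":0.3},
  {"dp":[0,2,0],"rotation":[0,0,0],"hand":0.3},
])

```text
time: 8.68
tcp_pos: [0.6572, -0.0345, 0.2392]
orientation: [-2.301, -2.139, 0.0]
force: [-3.5, -0.5, -2.9]
opening: 0.0297
gripper_force: 1.8
```

>>> carry_out([
  {"dp":[0,1,0],"rotation":[0,0,0],"hand":0.3},
  {"dp":[0,2,0],"rotation":[0,0,0],"hand":0.3},
])

```text
time: 8.93
tcp_pos: [0.6593, -0.0346, 0.2392]
orientation: [-2.301, -2.139, 0.0]
force: [-4.2, 0.5, -3.6]
opening: 0.0302
gripper_force: 1.9
```

>>> carry_out([
  {"dp":[0,1,0],"rotation":[0,0,0],"hand":0.3},
  {"dp":[0,2,0],"rotation":[0,0,0],"hand":0.3},
])

```text
time: 9.18
tcp_pos: [0.6613, -0.0347, 0.2392]
orientation: [-2.301, -2.139, 0.0]
force: [-3.5, 1.0, -2.7]
opening: 0.0297
gripper_force: 1.9
```

>>> carry_out([
  {"dp":[0,1,0],"rotation":[0,0,0],"hand":0.3},
  {"dp":[0,2,0],"rotation":[0,0,0],"hand":0.3},
])

```text
time: 9.43
tcp_pos: [0.6633, -0.0349, 0.2393]
orientation: [-2.301, -2.139, 0.0]
force: [-3.3, 0.5, -3.4]
opening: 0.0299
gripper_force: 1.9
```

>>> carry_out([
  {"dp":[0,1,0],"rotation":[0,0,0],"hand":0.3},
  {"dp":[0,2,0],"rotation":[0,0,0],"hand":0.3},
])

```text
time: 9.68
tcp_pos: [0.6652, -0.0351, 0.2392]
orientation: [-2.301, -2.139, 0.0]
force: [-4.7, 0.1, -4.5]
opening: 0.0301
gripper_force: 2.2
```

>>> carry_out([
  {"dp":[0,1,0],"rotation":[0,0,0],"hand":0.3},
  {"dp":[0,2,0],"rotation":[0,0,0],"hand":0.3},
])

```text
time: 9.93
tcp_pos: [0.6666, -0.0351, 0.2388]
orientation: [-2.3, -2.138, 0.002]
force: [-5.4, -0.3, -5.6]
opening: 0.0299
gripper_force: 3.1
```

>>> carry_out([
  {"dp":[0,1,0],"rotation":[0,0,0],"hand":0.3},
  {"dp":[0,2,0],"rotation":[0,0,0],"hand":0.3},
])

```text
time: 10.18
tcp_pos: [0.6678, -0.0352, 0.2382]
orientation: [-2.299, -2.137, 0.004]
force: [-7.4, 1.4, -6.4]
opening: 0.0301
gripper_force: 4.0
```

>>> carry_out([
  {"dp":[0,1,0],"rotation":[0,0,0],"hand":0.3},
  {"dp":[0,2,0],"rotation":[0,0,0],"hand":0.3},
])

```text
time: 10.42
tcp_pos: [0.669, -0.0353, 0.2377]
orientation: [-2.298, -2.136, 0.006]
force: [-9.5, 0.6, -7.9]
opening: 0.0301
gripper_force: 5.0
```

>>> carry_out([
  {"dp":[0,1,1],"rotation":[0,0,0],"hand":0.3},
  {"dp":[0,1,1],"rotation":[0,0,0],"hand":0.3},
  {"dp":[0,1,1],"rotation":[0,0,0],"hand":0.3},
  {"dp":[0,1,1],"rotation":[0,0,0],"hand":0.3},
  {"dp":[0,1,1],"rotation":[0,0,0],"hand":0.3},
])

```text
time: 11.05
tcp_pos: [0.6704, -0.0354, 0.237]
orientation: [-2.299, -2.137, 0.005]
force: [-8.3, 1.2, -5.6]
opening: 0.03
gripper_force: 4.3
```

>>> carry_out([
  {"dp":[0,-4,0],"rotation":[0,0,0],"hand":0.3},
  {"dp":[0,-9,0],"rotation":[0,0,0],"hand":0.3},
  {"dp":[0,-11,0],"rotation":[0,0,0],"hand":0.3},
  {"dp":[0,-11,0],"rotation":[0,0,0],"hand":0.3},
])

```text
time: 11.55
tcp_pos: [0.6616, -0.0348, 0.2389]
orientation: [2.3, 2.138, 0.002]
force: [-0.1, 0.3, -0.0]
opening: 0.0296
gripper_force: 0.0
```

>>> carry_out([
  {"dp":[0,0,-20],"rotation":[0,0,0],"hand":0.3},
  {"dp":[0,0,-45],"rotation":[0,0,0],"hand":0.3},
  {"dp":[0,0,-90],"rotation":[0,0,0],"hand":0.1},
  {"dp":[0,0,-120],"rotation":[0,0,0],"hand":0.0},
  {"dp":[0,0,-120],"rotation":[0,0,0],"hand":-0.1},
  {"dp":[0,0,-120],"rotation":[0,0,0],"hand":-0.1},
])

```text
time: 12.3
tcp_pos: [0.6611, -0.0347, 0.3585]
orientation: [2.301, 2.139, 0.0]
force: [0.1, -0.1, -0.1]
opening: 0.047
gripper_force: 0.0
```

Run:
```python
from h import *
print(get_obs()['joint_pos'])
go([.42,.24,.30],down(-.073-np.pi/2))
go([.42,.24,.30],down(-.073+np.pi/2))
```

```text
[-5.47702420e-02  3.25741762e-01  1.39369889e+00 -2.73273266e-06
  1.42199638e+00  1.82105383e-02]
dp [ 256.4 -260.5   58.4] rot [ 0.    -0.     1.571]
dp [ 256.4 -260.5   58.4] rot [ 0.     0.    -1.571]
```

>>> carry_out([
  {"dp":[40,-33,0],"rotation":[0,0,-0.1],"hand":-0.1},
  {"dp":[80,-66,0],"rotation":[0,0,-0.25],"hand":-0.1},
  {"dp":[120,-99,0],"rotation":[0,0,-0.4],"hand":-0.1},
  {"dp":[160,-132,0],"rotation":[0,0,-0.55],"hand":-0.1},
  {"dp":[200,-165,0],"rotation":[0,0,-0.7],"hand":-0.1},
  {"dp":[240,-198,0],"rotation":[0,0,-0.85],"hand":-0.1},
  {"dp":[280,-231,20],"rotation":[0,0,-1.0],"hand":-0.1},
  {"dp":[317,-263,50],"rotation":[0,0,-1.15],"hand":-0.1},
  {"dp":[317,-263,80],"rotation":[0,0,-1.3],"hand":-0.1},
  {"dp":[317,-263,110],"rotation":[0,0,-1.45],"hand":-0.1},
  {"dp":[317,-263,138],"rotation":[0,0,-1.571],"hand":-0.1},
  {"dp":[317,-263,138],"rotation":[0,0,-1.571],"hand":-0.1},
  {"dp":[317,-263,138],"rotation":[0,0,-1.571],"hand":-0.1},
])

```text
time: 13.92
tcp_pos: [0.4223, 0.3007, 0.2208]
orientation: [0.119, 3.139, 0.0]
force: [0.8, -0.3, 0.6]
opening: 0.0473
gripper_force: 0.0
```

Run:
```python
from h import *
c=snap('wrist','w2.png');W=pts(c);t=snap('top','t4.png')
o=get_obs();print(o['joint_pos'].round(2),o['opening'])
z=W[...,2];m=(z>.09)&(z<.11)&(c['image'].min(2)>120)
n,l,st,ce=cv2.connectedComponentsWithStats(m.astype(np.uint8))
for i in range(1,n):
    if st[i,4]>100:
        p=W[l==i];(q,r)=cv2.minEnclosingCircle((p[:,:2]*1000).astype(np.float32));print(st[i],q,r,np.median(p,0))
go([.422,.301,.061],down(np.pi/2-.073))
```

```text
[ 0.62  0.2   1.87 -0.    1.07 -0.88] 0.047115938010272286
[302 171  36  34 930] (424.1194763183594, 302.39923095703125) 13.717656135559082 [0.4238783  0.30260103 0.09967507]
[   0  218   98  103 2418] (482.60693359375, 69.67315673828125) 56.34601974487305 [0.46373296 0.09893469 0.1000937 ]
dp [  0.9  -0.2 160.4] rot [ 0.001  0.001 -0.002]
```

View pics/w2.png

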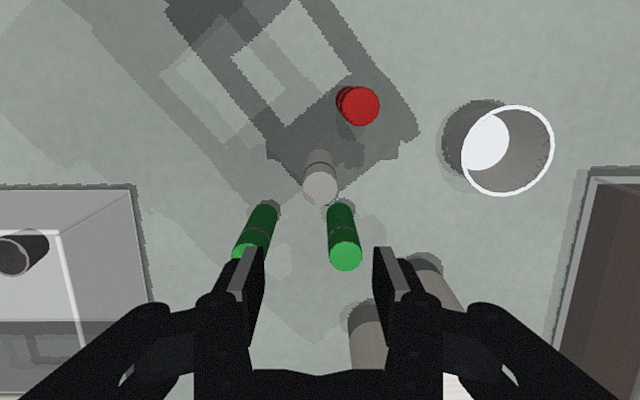

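View pics/t4.png

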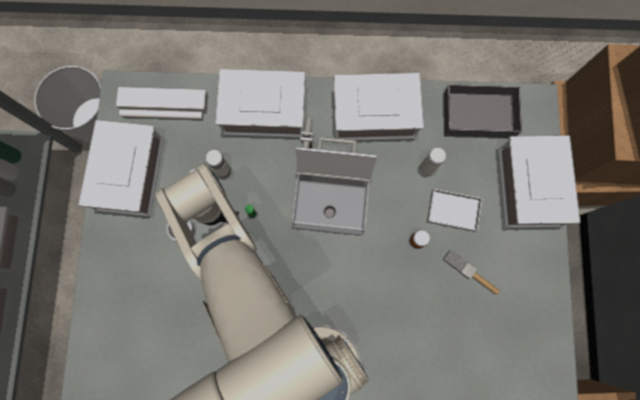

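The wrist view shows the white cartridge top at (319,188), with the green ones below it and the red one above. The top view shows the lid open against its stop and the holder at (330,211).

>>> carry_out([
  {"dp":[0,1,40],"rotation":[0,0,0],"hand":-0.1},
  {"dp":[0,1,80],"rotation":[0,0,0],"hand":-0.1},
  {"dp":[0,1,115],"rotation":[0,0,0],"hand":-0.1},
  {"dp":[0,1,140],"rotation":[0,0,0],"hand":-0.1},
  {"dp":[0,1,159],"rotation":[0,0,0],"hand":-0.1},
  {"dp":[0,1,159],"rotation":[0,0,0],"hand":-0.1},
  {"dp":[0,1,159],"rotation":[0,0,0],"hand":1},
  {"dp":[0,1,159],"rotation":[0,0,0],"hand":1},
  {"dp":[0,1,159],"rotation":[0,0,0],"hand":1},
  {"dp":[0,1,159],"rotation":[0,0,0],"hand":1},
  {"dp":[0,1,159],"rotation":[0,0,0],"hand":1},
  {"dp":[0,1,159],"rotation":[0,0,0],"hand":1},
  {"dp":[0,1,110],"rotation":[0,0,0],"hand":1},
  {"dp":[0,1,55],"rotation":[0,0,0],"hand":1},
  {"dp":[0,1,0],"rotation":[0,0,0],"hand":1},
  {"dp":[0,1,-20],"rotation":[0,0,0],"hand":1},
  {"dp":[0,1,-20],"rotation":[0,0,0],"hand":1},
])

```text
time: 16.15
tcp_pos: [0.423, 0.3022, 0.2424]
orientation: [0.114, 3.136, 0.004]
force: [0.2, 0.4, -0.8]
opening: 0.0267
gripper_force: 59.2
```

Run:
```python
from h import *
o=get_obs();print(o['tcp_pos'],o['opening'],o['gripper_force'])
c=snap('top');W=pts(c);im=c['image'].astype(int)
T=c['cam_to_world']
def ray(u,v,z):
    d=T[:3,:3]@[(u-c['cx'])/c['fx'],(v-c['cy'])/c['fy'],1];return T[:3,3]+d*(z-T[2,3])/d[2]
g=im.sum(2)/3;sub=g[198:225,315:346];print(sub[13].round().astype(int))
m=(sub<105).astype(np.uint8)
n,l,st,ce=cv2.connectedComponentsWithStats(m)
for i in range(1,n):
    if st[i,4]>15: print(st[i],ce[i]+[315,198],ray(ce[i][0]+315,ce[i][1]+198,.045),ray(ce[i][0]+315,ce[i][1]+198,.01))
m=np.zeros(W.shape[:2],bool);m[200:222,318:343]=1;m&=(W[...,2]>.03)&(W[...,2]<.055)
p=W[m];print('rim',len(p),(p.min(0)+p.max(0))/2,cv2.minEnclosingCircle((p[:,:2]*1000).astype(np.float32)) if len(p) else '')
m=np.zeros(W.shape[:2],bool);m[170:240,285:378]=1;m&=(W[...,2]>.1)&(W[...,2]<.12)
p=W[m];print('boxrim',len(p),cv2.minAreaRect((p[:,:2]*1000).astype(np.float32)))
```

```text
[0.42296643 0.30219614 0.24237438] 0.026681965158753766 59.24214558675885
[149 150 148 148 149 150 148 136 113  90  96 117 129 132 131 132 131 125
 104  80  97 131 146 150 148 150 149 149 149 151 151]
[ 9  8 12  9 51] [329.50980392 209.        ] [ 0.49243689 -0.01697476  0.045     ] [ 0.49867694 -0.01761846  0.01      ]
rim 48 [ 0.48691347 -0.01550819  0.03906945] ((486.1841735839844, -15.319352149963379), 21.475744247436523)
boxrim 574 ((508.740478515625, -17.006637573242188), (228.6529998779297, 165.7759552001953), 85.85538482666016)
```

>>> carry_out([
  {"dp":[-8,-30,0],"rotation":[0,0,0],"hand":1},
  {"dp":[-20,-70,0],"rotation":[0,0,0],"hand":1},
  {"dp":[-31,-110,0],"rotation":[0,0,0],"hand":1},
  {"dp":[-42,-150,0],"rotation":[0,0,0],"hand":1},
  {"dp":[-53,-190,0],"rotation":[0,0,0],"hand":1},
  {"dp":[-64,-230,0],"rotation":[0,0,0],"hand":1},
  {"dp":[-75,-270,0],"rotation":[0,0,0],"hand":1},
  {"dp":[-83,-298,10],"rotation":[0,0,0],"hand":1},
  {"dp":[-87,-312,20],"rotation":[0,0,0],"hand":1},
  {"dp":[-87,-312,37],"rotation":[0,0,0],"hand":1},
  {"dp":[-87,-312,37],"rotation":[0,0,0],"hand":1},
  {"dp":[-87,-312,37],"rotation":[0,0,0],"hand":1},
])

```text
time: 17.7
tcp_pos: [0.486, -0.0154, 0.2031]
orientation: [-0.113, -3.139, -0.0]
force: [-0.6, -0.3, -0.3]
opening: 0.026
gripper_force: 59.3
```

Run:
```python
from h import *
o=get_obs();print(o['tcp_pos'],o['orientation'],o['force'],o['opening'])
c=snap('wrist','w3.png');W=pts(c)
c2=snap('side','s4.png')
cv2.imwrite('pics/w3s.png',np.vstack([cv2.imread('pics/w3.png')[:300,40:600],cv2.resize(cv2.imread('pics/s4.png')[100:270,220:537],(560,300))]))
```

```text
[ 0.48604548 -0.01544793  0.20309836] [-1.13372300e-01 -3.13872488e+00 -1.66794224e-04] [-0.58306219 -0.30331298 -0.31742536] 0.026035026245900532
```

View pics/w3s.png

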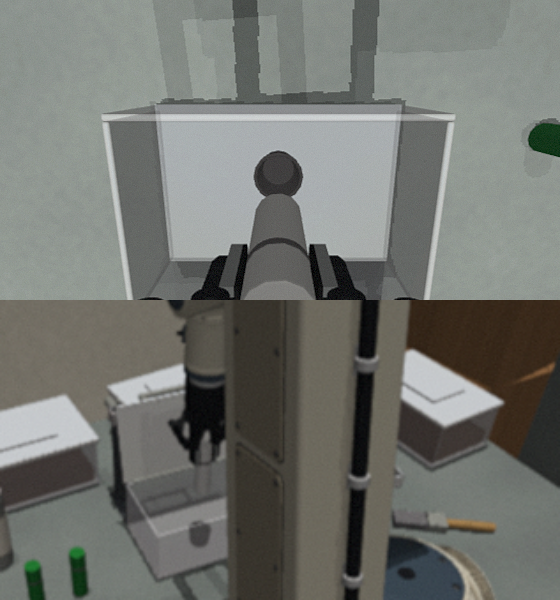

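The upper half shows the cartridge hanging upright in the hand just short of the cup, whose rim is at (318,175) in the full wrist image. I check the cup position from this view before lowering.

Run:
```python
from h import *
c=snap('wrist');W=pts(c);T=c['cam_to_world']
g=c['image'].mean(2)
sub=(g[140:215,285:352]<125).astype(np.uint8);sub[55:]=0
n,l,st,ce=cv2.connectedComponentsWithStats(sub);i=1+np.argmax(st[1:,4]);print(st[i])
ys,xs=np.where(l==i)
# rim outer: rows/width
for v in (155,165,170,175,180,185):
    u=xs[ys==v-140]+285
    if len(u): 
        P=[]
        for uu in(u.min(),u.max()):
            d=T[:3,:3]@[(uu-c['cx'])/c['fx'],(v-c['cy'])/c['fy'],1];P.append(T[:3,3]+d*(.045-T[2,3])/d[2])
        print(v,u.min(),u.max(),np.round(P,4).tolist())
v=ys.min()+140;d=T[:3,:3]@[(318-c['cx'])/c['fx'],(v-c['cy'])/c['fy'],1];print('front',T[:3,3]+d*(.045-T[2,3])/d[2])
m=(W[...,2]>.035)&(W[...,2]<.055);m[:140]=0;m[215:]=0;m[:,:285]=0;m[:,352:]=0
p=W[m];print(len(p),p.min(0),p.max(0),cv2.minEnclosingCircle((p[:,:2]*1000).astype(np.float32)))
```

```text
[   9   10   49   45 1783]
155 305 331 [[0.469, -0.0243, 0.045], [0.4706, -0.0023, 0.045]]
165 296 340 [[0.477, -0.0327, 0.045], [0.4798, 0.0048, 0.045]]
170 295 341 [[0.4814, -0.034, 0.045], [0.4842, 0.0055, 0.045]]
175 294 342 [[0.4857, -0.0352, 0.045], [0.4887, 0.0061, 0.045]]
180 295 341 [[0.4902, -0.0348, 0.045], [0.4931, 0.005, 0.045]]
185 296 340 [[0.4947, -0.0343, 0.045], [0.4975, 0.0039, 0.045]]
front [ 0.46550197 -0.01300587  0.045     ]
496 [ 0.46701385 -0.03670777  0.03508078] [0.50871771 0.00640835 0.04186668] ((488.8933410644531, -15.034738540649414), 21.905258178710938)
```

>>> carry_out([
  {"dp":[-1.5,0.5,0],"rotation":[0,0,0],"hand":1},
  {"dp":[-1.5,0.5,20],"rotation":[0,0,0],"hand":1},
  {"dp":[-1.5,0.5,40],"rotation":[0,0,0],"hand":1},
  {"dp":[-1.5,0.5,60],"rotation":[0,0,0],"hand":1},
  {"dp":[-1.5,0.5,80],"rotation":[0,0,0],"hand":1},
  {"dp":[-1.5,0.5,90],"rotation":[0,0,0],"hand":1},
  {"dp":[-1.5,0.5,97],"rotation":[0,0,0],"hand":1},
  {"dp":[-1.5,0.5,104],"rotation":[0,0,0],"hand":1},
  {"dp":[-1.5,0.5,104],"rotation":[0,0,0],"hand":1},
])

```text
time: 18.98
tcp_pos: [0.4877, -0.0155, 0.0991]
orientation: [-0.114, -3.139, -0.0]
force: [-0.5, -0.3, -1.0]
opening: 0.0267
gripper_force: 59.3
```

>>> carry_out([
  {"dp":[0,0,6],"rotation":[0,0,0],"hand":1},
  {"dp":[0,0,12],"rotation":[0,0,0],"hand":1},
  {"dp":[0,0,18],"rotation":[0,0,0],"hand":1},
  {"dp":[0,0,23],"rotation":[0,0,0],"hand":1},
  {"dp":[0,0,25],"rotation":[0,0,0],"hand":1},
  {"dp":[0,0,25],"rotation":[0,0,0],"hand":1},
])

```text
time: 19.73
tcp_pos: [0.4877, -0.0155, 0.0741]
orientation: [-0.114, -3.139, 0.0]
force: [1.1, 0.3, -0.7]
opening: 0.0268
gripper_force: 59.3
```

>>> carry_out([
  {"dp":[0,0,1],"rotation":[0,0,0],"hand":1},
  {"dp":[0,0,2],"rotation":[0,0,0],"hand":1},
  {"dp":[0,0,2],"rotation":[0,0,0],"hand":1},
])

```text
time: 20.1
tcp_pos: [0.4878, -0.0155, 0.0723]
orientation: [0.114, 3.139, 0.0]
force: [-0.8, 0.1, -0.7]
opening: 0.0264
gripper_force: 59.3
```

>>> carry_out([
  {"dp":[0,0,1],"rotation":[0,0,0],"hand":1},
  {"dp":[0,0,1],"rotation":[0,0,0],"hand":1},
])

```text
time: 20.35
tcp_pos: [0.488, -0.0155, 0.0717]
orientation: [0.114, 3.139, -0.0]
force: [-1.7, -0.9, 5.1]
opening: 0.0267
gripper_force: 59.9
```

The force rose to 5 N upward, so the cartridge stands on the cup floor. I release it and rise straight up.

>>> carry_out([
  {"dp":[0,0,0],"rotation":[0,0,0],"hand":0.2},
  {"dp":[0,0,0],"rotation":[0,0,0],"hand":0},
  {"dp":[0,0,0],"rotation":[0,0,0],"hand":-0.1},
  {"dp":[0,0,0],"rotation":[0,0,0],"hand":-0.1},
  {"dp":[0,0,0],"rotation":[0,0,0],"hand":-0.1},
  {"dp":[0,0,-20],"rotation":[0,0,0],"hand":-0.1},
  {"dp":[0,0,-50],"rotation":[0,0,0],"hand":-0.1},
  {"dp":[0,0,-100],"rotation":[0,0,0],"hand":-0.1},
  {"dp":[0,0,-150],"rotation":[0,0,0],"hand":-0.1},
  {"dp":[0,0,-200],"rotation":[0,0,0],"hand":-0.1},
  {"dp":[60,0,-220],"rotation":[0,0,0],"hand":-0.1},
  {"dp":[100,0,-220],"rotation":[0,0,0],"hand":-0.1},
  {"dp":[100,0,-220],"rotation":[0,0,0],"hand":-0.1},
  {"dp":[100,0,-220],"rotation":[0,0,0],"hand":-0.1},
])

```text
time: 22.1
tcp_pos: [0.3887, -0.0083, 0.2916]
orientation: [0.114, 3.138, -0.0]
force: [-0.3, -0.4, 0.0]
opening: 0.0467
gripper_force: 0.0
```

Run:
```python
from h import *
c=snap('wrist','w5.png');W=pts(c);s=snap('side','s5.png');S=pts(s)
m=(W[...,2]>.1)&(W[...,2]<.118)&(abs(W[...,0]-.488)<.03)&(abs(W[...,1]+.015)<.03)
p=W[m];print('cart top',len(p),np.median(p,0),cv2.minEnclosingCircle((p[:,:2]*1000).astype(np.float32)))
d=S-np.array([.587,-.023,.112]);u=np.array([.9973,-.0728,0]);q=np.array([.0728,.9973,0])
a=d@u;t=d@q;z=d[...,2]
for zz in(.03,.05,.07,.13):
  k=(abs(z-zz)<.012)&(abs(a)<.08)&(t>.05)&(t<.114)&(s['image'].min(2)>90);print(zz,k.sum(),np.percentile(a[k],[10,50,90])*1000)
cv2.imwrite('pics/e.png',np.vstack([cv2.resize(cv2.imread('pics/w5.png'),(480,300)),cv2.resize(cv2.imread('pics/s5.png')[100:270,220:492],(480,300))]))
```

```text
cart top 603 [ 0.48637335 -0.0151883   0.10844231] ((488.5050964355469, -15.458656311035156), 14.193490028381348)
0.03 116 [1.8635861  4.47064457 8.23937182]
0.05 119 [ 4.96658351  8.80205602 12.3427689 ]
0.07 120 [ 9.7382081  12.34519987 16.02874882]
0.13 136 [19.58497356 23.31005568 27.38380436]
```

View pics/e.png

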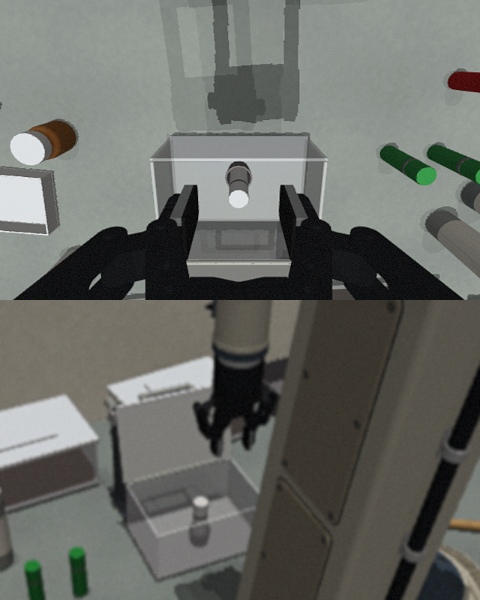

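The cartridge stands in the cup, with its top at (238,198) in the wrist half and z = 0.108. The lid rests back at about 1.76 rad on the stop, and the hand is clear.

```bash
python3 -c "
from h import *
print(job_done())"
```

```text
the job is handed in; nothing more can be done
None
```

I handed the job in at about 22 s; no verdict came back. The lid is resting on its stop at about 1.76 rad (pressed to about 3.5 N by my estimate), and the cartridge is standing upright in the holder. The hand is clear, and the robot touched none of the bystanders.

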